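# Put the glue brush and spatula to bed in the bench tray

### The job

Tidy the leather bench: lay the glue brush and the glue spatula flat, right side up, in the tray, each in the compartment cut to its shape with the handle under the hinged keeper flap, setting them down gently rather than dropping them. When both lie flat, fold the keeper flap fully down over the handles. Leave the thread spool and the glue jar where they are.

Things in the scene. Friction and masses are not known exactly. Their poses are not given: they have to be found in the camera images.
- brush: Flat glue brush lying on the mat: wooden handle 16 wide (y), 14 high, from x=-60 to x=+36 mm; steel ferrule 36 wide, 14 high to x=+60; stiff dark bristles 34 wide, 12 high to x=+90. About 60 g. Origin: underside of the handle, where it is best gripped across its width. x from handle to bristles, z up; starts flat on the table, head away from the robot within 0.9 rad.
- brush_head (a point): Point on the brush's underside in the middle of the bristles, 75 mm along x from its origin.
- spatula: Glue spatula lying on the mat: wooden handle 20 wide (y), 14 high, from x=-60 to x=+36 mm; short steel neck; flat round-nosed steel blade 50 wide, 4 thick, from x=+45 to x=+107. About 80 g. Origin: underside of the handle, where it is best gripped. x from handle to blade, z up; starts flat on the table, blade away from the robot within 0.9 rad.
- spatula_head (a point): Point on the underside of the spatula's blade, 82 mm along x from its origin.
- brush_bed: Brush's compartment in a fixed wooden insert, left or right of the other one (88 mm apart). Origin on its floor, 14 mm above the table; the laid brush's frame coincides with it. Walls 14 high: handle groove 24 wide, x=-64 to -28 mm; open finger gap without walls, x=-28 to +34, across the whole tray; head pocket 44 wide, x=+34 to its end wall at +94. So 4 mm play all round.
- brush_bed_head (a point): Point on the floor of the brush's head pocket, 75 mm along x from the bed's origin.
- spatula_bed: Spatula's compartment, like the brush's (walls 14 mm high, same finger gap) but with a handle groove 28 wide, x=-64 to -28 mm, and a head pocket 58 wide, x=+34 to its end wall at +111. Origin on its floor, 14 mm above the table; the laid spatula's frame coincides with it.
- spatula_bed_head (a point): Point on the floor of the spatula's head pocket, 82 mm along x from the bed's origin.
- tray: Fixed dark wooden tray board under the two inserts, 176 wide (y), from x=-84 to x=+124 mm. Origin at table height midway between the two beds' origins, x towards the head pockets (away from the robot, within 0.6 rad).
- keeper (a joint): Hinge of the keeper flap, a wooden board 168 wide (tray's y), 50 long, 8 thick, at the robot-side end of the tray. 0: fully down, level, 2 mm above laid handles; 1.57: upright; up to 2.2: leaning back off the compartments. Starts between 1.6 and 2.0. Stiff hinge (0.03 N m): stays where it is left, pushed down with about 1 N at its free edge.
- keeper_hinge (a point): Middle of the flap's hinge line, 84 mm on the robot's side of the tray's origin along the tray's x, 34 mm above the table. The hinge line runs along the tray's y.
- keeper_edge (a point): Middle of the flap's free edge, at half its thickness, 50 mm from the hinge line.
- spool: Bystander: wooden thread spool standing on end, 48 mm across, 50 high. Origin under its centre.
- jar: Bystander: small glass glue jar, 48 mm across, 55 high. Origin under its centre.
Mind the look-alikes: they are no part of the job. What is shaped like the brush but blue or purple is not meant.

How it is judged:
By the outcome, as a careful person would: the job done as asked, in the order asked, and still so for the second after the job is handed in, with the robot touching nothing.
It also fails if it takes over 64 s, if anything falls off the work surface, if the arm or the gripper's body presses on something with over 40 N, if the wrist force passes 120 N, or if a joint passes its speed limit or range.

### The arm

A 6-joint arm with a two-finger parallel gripper is mounted at the origin on the work surface. World frame = base frame: x ahead of the robot, y to its left, z up, the work surface at z = 0. Lengths are in m, angles in degrees, forces in N, time in s.
With the tool pointing down it reaches from about 0.275 to 0.825 m from the base axis. Payload 4.9 kg.
Tool frame: the origin (TCP) lies midway between the tips of the shut fingers; the grasp point (between the pads) lies 19 mm behind it; z points along the fingers, y is the line along which they close (so a half turn about z gives the same grasp; the last joint's range is limited). The gripper opens to 85 mm and grips with 20 to 120 N. Pads are 22 mm wide; open, the fingers measure 114 mm over their backs; the gripper's body (76 mm by 85 mm) begins 54 mm behind the grasp point. The pads swing forward as they close: fully open they stand 13 mm farther back than shut.
Start: joints at [64.79, 18.69, -11.035, 60.275, 0, 82.311], TCP at [0.166, 0.525, 0.231] pointing down, gripper open.
Joint ranges: [-152.03, 152.03], [-55.5, 102.48], [-74.3, 77.21], [-110.64, 120.58], [-84.22, 78.4], [-180, 180]. Speed limits (degrees/s): [147.25, 147.25, 180, 180, 180, 180].

### API

Orientations are given as a 3x3 rotation matrix whose columns are the frame's x, y, z axes.
In Python, from cell import arm, viewer, ticket gives the robot as it stands.
- The arm moves only by the tool arm_command, never from a script. Its argument "series" is a list of rows, each a list of 3 entries, a list of its own where there are three numbers: the shift along the tool's x, y, z in m, then the turn about the tool's z in degrees, then the opening, from -1 (shut) to 1 (fully open). In form: [[[tx, ty, tz], yaw, jaw], ...]. A call has exactly 8 rows; each row shifts and turns the commanded pose from where the row before left it, along the tool's axes as they then stand; what a row does not reach is not made up. A row lasts 1/10 s, in which the tool goes at most 50 mm and 8.59 degrees, less where a joint would pass 70% of its speed; a pose out of reach is approached as far as the arm can. A call with a gripper value outside its range is refused whole. The fingers move at their own pace and stop on an object; the grip force is fixed at half the most. Time passes only in rows, so rows that do not move let the fingers close, or fill a call up. It gives the time, the measured TCP pose, the force, the opening and the grip force at its end, in the units of the state.
- arm.observe(): the state, without advancing time (a new reading comes with each control period).
- viewer.snapshot(name): name is "side" or "top"; returns a dict with "img" (400x640x3 uint8, blue, green, red), "intrinsics" (3x3 intrinsics, pixels), "R" (3x3) and "t" (3): a world point X has camera coordinates R X + t. Camera axes: x right, y down, z forward; pixel columns grow to the right and rows downward; lengths in m; the calibration is good to about 2 mm. A picture is of the moment at which its call begins. There is no depth.
- ticket.hand_in(): hands the job in; it is judged then, once.
Trained networks look in a picture, given as the dict that the camera call returned (one of the last four; its "shot" number tells which), for a name from the list of things; names that differ only in an ending like _2 or _b are one class to them, and where a whole thing is asked for, a point or a joint stands for the part that bears it (a point fixed in the world has none). Each returns a list of dicts, best first, with "p" (0 to 1); they miss things now and then, are a little off and sometimes report something else, mostly with a low value. They report only what shows in the picture. A call takes as long as a camera call. They do not tell look-alikes from the thing itself.
- viewer.search_frame(name, picture): "extent" ([left, top, right, bottom] as shares, 0 to 1, of the picture: columns of its width, rows of its height, round what is visible of it).
- viewer.cut_out(name, picture): "mask" (400x640 bool, what is visible of it) and "extent" ([left, top, right, bottom] as shares, 0 to 1, of the picture: columns of its width, rows of its height, round what is visible of it).
The state is a dict: "clock": time; "joint_pos": joint angles; "dq": joint speeds; "joint_torque": joint torques, N m; "position": TCP position; "tcp_rot": TCP orientation; "contact_force": force on the tool from outside, world axes, zero at the start; "moment": the same for the moment, N m; "grip_width": finger opening in m; "finger_force": force on a finger pad.
Only numpy, scipy, OpenCV 4.12 (cv2) and the standard library are available. Lean on these libraries where they do the work, as an engineer would, in place of code of your own. Each camera call takes 0.05 s, during which the arm holds its last target. There are 200 camera calls.

## Working session

There is one attempt and no reset: what is moved stays moved. The work goes in short steps, Python scripts to look and compute and a tool call to move; the robot and the scene stay as the last step left them, time stands still between calls to the robot, and variables do not carry over. Pictures are saved under pics/ and viewed, at most 13 in all, crops included, and the job is handed in when it is done.

Besides the shell and the picture viewer there is one more tool, called after "Emit:" by a JSON object that holds its "api" and its "payload", one argument or row to a line. arm_command: Moves the arm, as the interface text tells. Its arguments: {"type":"object","properties":{"series":{"type":"array","items":{"type":"array"}}},"required":["series"]}

```bash
ls; mkdir -p pics; python3 - <<'E'
from cell import arm, viewer
import cv2, numpy as np
o=arm.observe(); print({k:np.round(v,3).tolist() for k,v in o.items()})
for n in("top","side"):
    p=viewer.snapshot(n); cv2.imwrite(f"pics/{n}0.png",p["img"])
    print(n,p["intrinsics"],p["R"],p["t"])
    for k in("brush","spatula","brush_bed","spatula_bed","tray","keeper","spool","jar"):
        print(k,[(np.round(np.array(d["extent"])*[640,400,640,400]).tolist(),round(d["p"],2)) for d in viewer.search_frame(k,p)])
E
```

```text
pics
{'clock': 0.0, 'joint_pos': [64.789, 18.732, -11.09, 60.275, 0.0, 82.311], 'dq': [-0.065, 0.05, 0.035, -0.031, -0.094, -0.037], 'joint_torque': [0.0, -44.34, 26.244, 0.015, 0.0, 0.0], 'position': [0.165, 0.524, 0.231], 'tcp_rot': [[-0.954, 0.301, -0.001], [0.301, 0.954, -0.002], [0.0, -0.002, -1.0]], 'contact_force': [-0.12, 0.045, -0.051], 'moment': [0.045, 0.025, -0.004], 'finger_force': 0.0, 'grip_width': 0.085}
top [[440.39697252   0.         314.0184699 ]
 [  0.         440.39697252 194.95938899]
 [  0.           0.           1.        ]] [[ 0.00743681 -0.99989909 -0.01210409]
 [-0.98368275 -0.0051392  -0.17983834]
 [ 0.17975799  0.01324401 -0.98362171]] [0.02108169 0.52253743 1.04996475]
brush [([243.0, 202.0, 256.0, 260.0], 0.9), ([127.0, 263.0, 188.0, 285.0], 0.77), ([183.0, 179.0, 211.0, 236.0], 0.74)]
spatula [([290.0, 196.0, 363.0, 206.0], 0.56)]
brush_bed [([287.0, 123.0, 326.0, 198.0], 0.73), ([184.0, 179.0, 213.0, 238.0], 0.23)]
spatula_bed [([319.0, 119.0, 360.0, 198.0], 0.85), ([203.0, 115.0, 229.0, 137.0], 0.68), ([292.0, 195.0, 365.0, 207.0], 0.17)]
tray [([293
[... 391 characters left out ...]
-0.50792088 -0.75097663]
 [ 0.48437893  0.5738971  -0.66031747]] [-0.40581047  0.27996517  0.83381763]
brush [([218.0, 181.0, 276.0, 212.0], 0.98), ([142.0, 158.0, 186.0, 185.0], 0.83), ([207.0, 152.0, 265.0, 173.0], 0.78), ([302.0, 169.0, 371.0, 213.0], 0.26)]
spatula [([416.0, 276.0, 466.0, 331.0], 0.77)]
brush_bed [([302.0, 171.0, 374.0, 210.0], 0.77), ([419.0, 274.0, 466.0, 330.0], 0.16)]
spatula_bed [([330.0, 183.0, 401.0, 242.0], 0.74), ([290.0, 187.0, 391.0, 247.0], 0.18)]
tray [([291.0, 188.0, 379.0, 247.0], 0.75)]
keeper [([287.0, 188.0, 345.0, 236.0], 0.76), ([448.0, 235.0, 473.0, 261.0], 0.22)]
spool [([446.0, 233.0, 475.0, 264.0], 0.81)]
jar [([295.0, 128.0, 316.0, 152.0], 0.58)]
```

```bash
python3 - <<'E'
import cv2
a=cv2.imread("pics/top0.png")[90:310,100:500]; cv2.imwrite("pics/c1.png",cv2.resize(a,None,fx=2,fy=2,interpolation=cv2.INTER_CUBIC))
a=cv2.imread("pics/side0.png")[100:350,120:500]; cv2.imwrite("pics/c2.png",cv2.resize(a,None,fx=2,fy=2,interpolation=cv2.INTER_CUBIC))
E
```

```text
(no output)
```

View pics/c1.png

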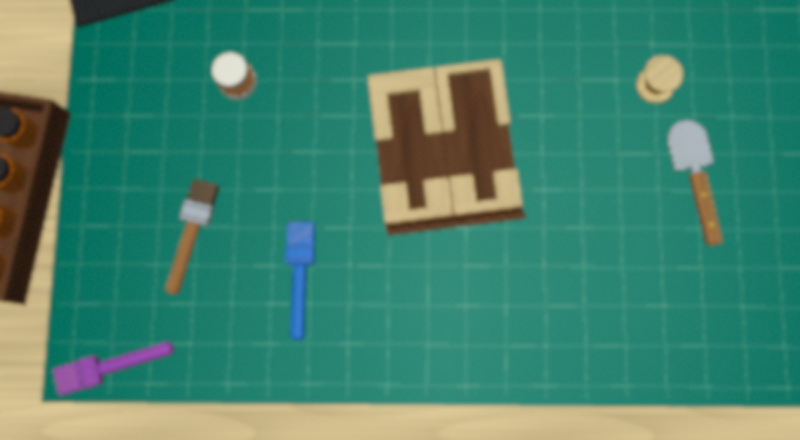

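View pics/c2.png

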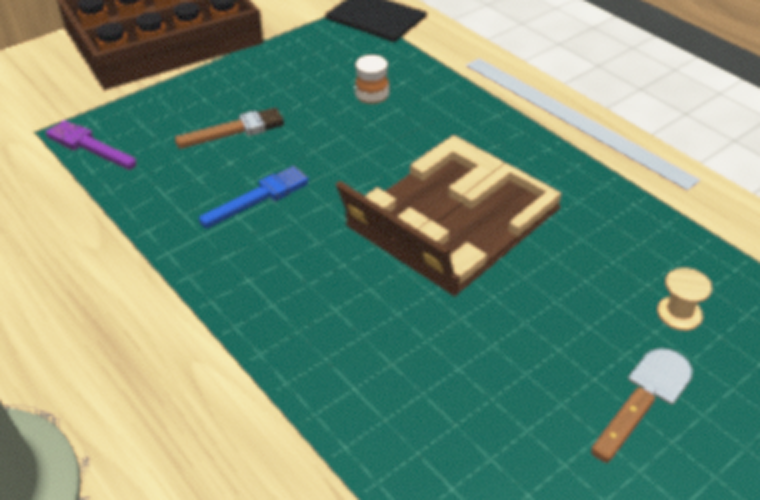

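Top crop: the real brush (wood, steel and dark bristles) is at about px (196,208). The blue look-alike is at (249,231) and the purple one at (157,274), so neither is the target. The spatula is at (447,182), the spool at (430,128) and the jar at (216,127). The tray is at about (322,160). Its left compartment is the narrower, shorter one, so that is the brush's; the right one is the spatula's. The keeper is upright at the near edge. The crop is enlarged and shows the colours clearly, so it confirms the brush. Next I'll fit the models to both views.

```bash
cat > fit.py <<'E'
import cv2, numpy as np
from scipy.optimize import minimize
from scipy.spatial.transform import Rotation as Ro
S=4
def box(x0,x1,y0,y1,z0,z1): return np.array([[x,y,z] for x in(x0,x1) for y in(y0,y1) for z in(z0,z1)])/1000
ang=np.linspace(-np.pi/2,np.pi/2,13)
blade=np.array([[x,y,z] for z in(0,4) for x,y in [(45,-22),(45,22)]+[(82+25*np.cos(a),25*np.sin(a)) for a in ang]])/1000
BRUSH=[box(-60,36,-8,8,0,14),box(36,60,-18,18,0,14),box(60,90,-17,17,0,12)]
SPAT=[box(-60,36,-10,10,0,14),box(36,45,-5,5,0,8),blade]
def bed(y,g,p,e,x1,x2):
    a,b=y-44,y+44
    return [box(x1,-64,a,b,14,28),box(-64,-28,a,y-g,14,28),box(-64,-28,y+g,b,14,28),
            box(34,e,a,y-p,14,28),box(34,e,y+p,b,14,28),box(e,x2,a,b,14,28)]
def tray(x1=-80,x2=120): return bed(44,12,22,94,x1,x2)+bed(-44,14,29,111,x1,x2)
def pose(P,q): return P@Ro.from_euler('z',q[2]).as_matrix().T+np.array([q[0],q[1],q[3] if len(q)>3 else 0])
def proj(pic,X):
    c=X@np.array(pic["R"]).T+np.array(pic["t"]); h=c@np.array(pic["intrinsics"]).T; return h[:,:2]/h[:,2:]
def render(pic,parts,win):
    x0,y0,x1,y1=win; m=np.zeros(((y1-y0)*S,(x1-x0)*S),np.uint8)
    for P in parts:
        uv=((proj(pic,P)-[x0,y0]+.5)*S-.5)
        cv2.fillConvexPoly(m,cv2.convexHull(np.round(uv*16).astype(np.int32)),255,cv2.LINE_AA,4)
    return cv2.GaussianBlur(cv2.resize(m,(x1-x0,y1-y0),interpolation=cv2.INTER_AREA)/255.,(0,0),1.0)
def unproj(pic,uv,z):
    R=np.array(pic["R"]);d=R.T@np.linalg.solve(np.array(pic["intrinsics"]),[*uv,1]);C=-R.T@np.array(pic["t"]); return C+d*(z-C[2])/d[2]
def fit(parts,views,q0):
    """views: (pic, soft mask window, win); parts in local frame"""
    def f(q): return sum(((render(p,[pose(P,q) for P in parts],w)-m)**2).sum() for p,m,w in views)
    best=None
    for dy in(-.2,0,.2):
        s=np.array([[0]*3,[.012,0,0],[0,.012,0],[0,0,.15]])
        q=np.array(q0)+[0,0,dy]
        r=minimize(f,q,method="Nelder-Mead",options=dict(initial_simplex=q+s,xatol=1e-4,fatol=1e-3))
        r=minimize(f,r.x,method="Nelder-Mead",options=dict(initial_simplex=r.x+s/3,xatol=1e-4,fatol=1e-3))
        if best is None or r.fun<best.fun: best=r
    return best.x,best.fun
def notgreen(pic,win):
    x0,y0,x1,y1=win; i=pic["img"][y0:y1,x0:x1].astype(float)
    s=i[...,1]-i[...,2]    # mat: green well above red
    return np.clip((s.clip(0)-np.percentile(s,80))/(0-np.percentile(s,80)),0,1)
def light(pic,win):
    x0,y0,x1,y1=win; i=pic["img"][y0:y1,x0:x1].astype(float)
    return np.clip((i[...,2]-95)/90,0,1)
E
cat > m0.py <<'E'
from cell import viewer
from fit import *
T,D=viewer.snapshot("top"),viewer.snapshot("side")
def show(n,parts,mf,wins,uv0,z0,yaw0):
    q0=[*unproj(T,uv0,z0)[:2],yaw0]
    v=[(p,mf(p,w),w) for p,w in zip((T,D),wins)]
    for tag,vv in(("top",v[:1]),("side",v[1:]),("both",v)):
        q,e=fit(parts,vv,q0); print(n,tag,np.round(q[:2],4),round(np.degrees(q[2]),1),round(e,1))
    return q
Q={}
Q["brush"]=show("brush",BRUSH,notgreen,[(174,170,220,246),(198,143,274,180)],(194,213),.01,0)
Q["spat"]=show("spat",SPAT,notgreen,[(425,146,472,222),(408,268,472,336)],(451,188),.01,0.1)
Q["tray"]=show("tray",tray(),light,[(278,110,372,212),(340,162,408,240)],(322,160),.02,0.1)
print({k:v.tolist() for k,v in Q.items()})
for n,p in(("top",T),("side",D)):
    im=cv2.resize(p["img"],None,fx=2,fy=2,interpolation=cv2.INTER_CUBIC)
    for k,P in(("brush",BRUSH),("spat",SPAT),("tray",tray())):
        for b in P:
            h=cv2.convexHull(np.round((proj(p,pose(b,Q[k]))+.5)*2).astype(np.int32)); cv2.polylines(im,[h],True,(255,0,255),1)
    x=im[210:500,310:1010] if n=="top" else im[260:690,370:970]
    cv2.imwrite(f"pics/fit_{n}.png",x)
E
python3 m0.py
```

```text
brush top [0.4789 0.3385] -14.4 9.9
brush side [0.4834 0.3366] -14.7 7.7
brush both [0.4806 0.3379] -14.5 28.3
spat top [ 0.547  -0.3295] 11.1 17.7
spat side [ 0.55   -0.3316] 10.5 22.7
spat both [ 0.5491 -0.331 ] 10.9 67.8
tray top [0.5996 0.0036] 7.5 62.3
tray side [0.6028 0.0037] 7.6 225.6
tray both [0.6004 0.0033] 7.8 308.8
{'brush': [0.4806036813285037, 0.3378706855553092, -0.2524604159859266], 'spat': [0.5490615728117723, -0.3309521282620823, 0.19011162063268025], 'tray': [0.6004083050397668, 0.003323829213909343, 0.1353991792667394]}
```

View pics/fit_top.png

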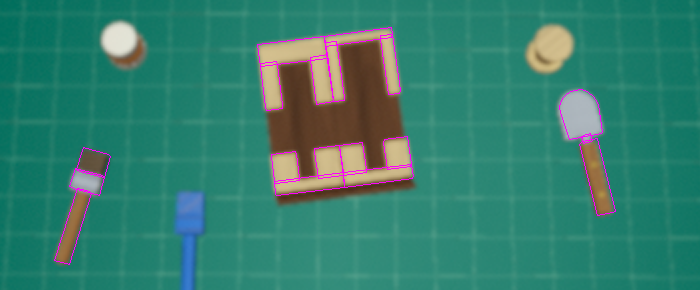

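View pics/fit_side.png

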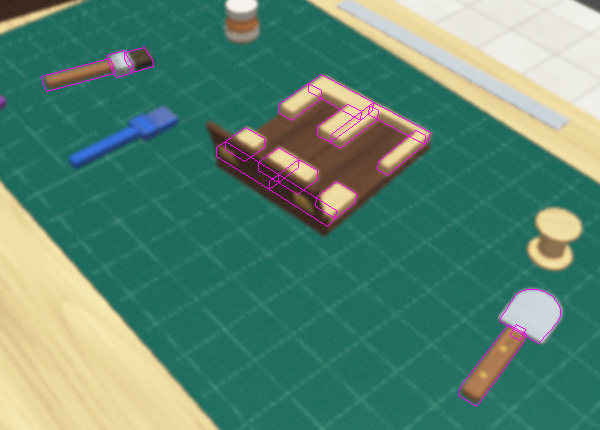

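```bash
cat > go.py <<'E'
import sys, numpy as np
from cell import arm
# usage: go.py x y z yaw_of_tool_x(deg)  -> shift in tool axes (before turning) and turn
o=arm.observe(); R=np.array(o["tcp_rot"]); p=np.array(o["position"])
t=np.array(list(map(float,sys.argv[1:4]))); y=float(sys.argv[4])
Rd=np.array(R); a=np.degrees(np.arctan2(R[1,0],R[0,0]))
d=R.T@(t-p); turn=-((y-a+180)%360-180)
print("pos",p.round(4),"yaw",round(a,2),"tilt",R[2,:2].round(4),"F",np.round(o["contact_force"],2),"grip",round(o["grip_width"],4),round(o["finger_force"],1),"t",o["clock"])
print("shift",d.round(4),"norm",np.linalg.norm(d).round(4),"turn",round(turn,2))
E
python3 go.py .481 .3375 .09 165.5
```

```text
pos [0.1656 0.5245 0.2313] yaw 162.48 tilt [-0.  0.] F [ 0.74 -0.05 -1.15] grip 0.0852 0.0 t 1.0
shift [-0.3571 -0.0834  0.1413] norm 0.393 turn -3.02
```

Emit:
{"api": "arm_command", "payload": {
  "series": [
    [[-0.0446, -0.0104, 0.0], -3, 0.2],
    [[-0.045, -0.0085, 0.02], 0, 0.2],
    [[-0.045, -0.0085, 0.02], 0, 0.2],
    [[-0.045, -0.0085, 0.02], 0, 0.2],
    [[-0.045, -0.0085, 0.02], 0, 0.2],
    [[-0.045, -0.0085, 0.02], 0, 0.2],
    [[-0.045, -0.0085, 0.02], 0, 0.2],
    [[-0.043, -0.0085, 0.02], 0, 0.2]
  ]
}}

```text
clock: 1.8
position: [0.495, 0.364, 0.0906]
tcp_rot: [[-0.968, 0.251, 0.0], [0.251, 0.968, 0.0], [-0.0, 0.0, -1.0]]
contact_force: [0.2, 1.4, 0.1]
grip_width: 0.0511
finger_force: 0.0
```

```bash
python3 go.py .481 .3375 .003 165.5
```

```text
pos [0.495  0.364  0.0906] yaw 165.46 tilt [-0.0004  0.0004] F [0.18 1.35 0.06] grip 0.0511 0.0 t 1.8
shift [ 0.0069 -0.0292  0.0875] norm 0.0926 turn -0.04
```

Emit:
{"api": "arm_command", "payload": {
  "series": [
    [[0.0035, -0.0145, 0.01], 0, 0.2],
    [[0.0035, -0.0145, 0.01], 0, 0.2],
    [[0, 0, 0.02], 0, 0.2],
    [[0, 0, 0.01], 0, 0.2],
    [[0, 0, 0], 0, 0.2],
    [[0, 0, 0], 0, 0.2],
    [[0, 0, 0], 0, 0.2],
    [[0, 0, 0], 0, 0.2]
  ]
}}

```text
clock: 2.6
position: [0.4796, 0.3394, 0.0422]
tcp_rot: [[-0.968, 0.25, 0.002], [0.25, 0.968, 0.001], [-0.001, 0.001, -1.0]]
contact_force: [0.1, 0.3, 0.1]
grip_width: 0.0516
finger_force: 0.0
```

```bash
python3 go.py .481 .3375 .003 165.5; python3 - <<'E'
from cell import viewer
import cv2
p=viewer.snapshot("side"); q=viewer.snapshot("top")
a=cv2.resize(p["img"][80:230,140:300],None,fx=2.5,fy=2.5); b=cv2.resize(q["img"][130:280,130:290],None,fx=2.5,fy=2.5)
cv2.imwrite("pics/g1.png",cv2.hconcat([a,b]))
E
```

```text
pos [0.4796 0.3394 0.0422] yaw 165.5 tilt [-0.0013  0.0012] F [0.06 0.27 0.07] grip 0.0516 0.0 t 2.6
shift [-0.0017 -0.0015  0.0392] norm 0.0393 turn 0.0
```

View pics/g1.png

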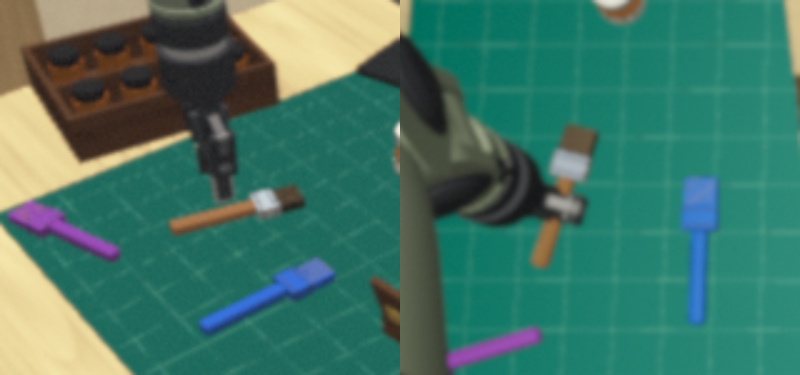

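The fingers straddle the real brush's handle, at about (563,205) in the right half. I'll descend and grip.

Emit:
{"api": "arm_command", "payload": {
  "series": [
    [[-0.0017, -0.0015, 0.015], 0, 0.2],
    [[0, 0, 0.015], 0, 0.2],
    [[0, 0, 0.009], 0, 0.2],
    [[0, 0, 0], 0, 0.2],
    [[0, 0, 0], 0, -0.3],
    [[0, 0, 0], 0, -1],
    [[0, 0, 0], 0, -1],
    [[0, 0, 0], 0, -1]
  ]
}}

```text
clock: 3.5
position: [0.4809, 0.3373, 0.0033]
tcp_rot: [[-0.968, 0.251, 0.001], [0.251, 0.968, 0.001], [-0.001, 0.001, -1.0]]
contact_force: [-1.1, -0.8, 5.0]
grip_width: 0.0142
finger_force: 61.2
```

Emit:
{"api": "arm_command", "payload": {
  "series": [
    [[0, 0, 0], 0, -1],
    [[0, 0, 0], 0, -1],
    [[0, 0, 0], 0, -1],
    [[0, 0, -0.01], 0, -1],
    [[0, 0, -0.03], 0, -1],
    [[0, 0, -0.04], 0, -1],
    [[0, 0, -0.02], 0, -1],
    [[0, 0, 0], 0, -1]
  ]
}}

```text
clock: 4.3
position: [0.4826, 0.3381, 0.1063]
tcp_rot: [[-0.968, 0.251, 0.006], [0.251, 0.968, 0.003], [-0.005, 0.004, -1.0]]
contact_force: [-0.1, 0.0, -0.6]
grip_width: 0.014
finger_force: 60.6
```

```bash
python3 - <<'E'
import numpy as np
y=np.radians(7.6); c,s=np.cos(y),np.sin(y)
for n,dy in(("brush",.044),("spat",-.044)): print(n,.601-s*dy,.0036+c*dy)
E
python3 go.py .595 .0472 .1 187.6
```

```text
brush 0.5951807188286866 0.04721348377106783
spat 0.6068192811713133 -0.04001348377106783
pos [0.4826 0.3381 0.1063] yaw 165.48 tilt [-0.0049  0.0045] F [-0.05  0.03 -0.58] grip 0.014 60.6 t 4.3
shift [-0.1817 -0.2535  0.006 ] norm 0.3119 turn -22.12
```

Emit:
{"api": "arm_command", "payload": {
  "series": [
    [[-0.01, -0.015, -0.01], 0, -1],
    [[-0.025, -0.034, 0], 0, -1],
    [[-0.025, -0.034, 0], 0, -1],
    [[-0.025, -0.034, 0], 0, -1],
    [[-0.025, -0.034, 0], 0, -1],
    [[-0.025, -0.034, 0], 0, -1],
    [[-0.025, -0.034, 0], 0, -1],
    [[-0.022, -0.034, 0], 0, -1]
  ]
}}

```text
clock: 5.1
position: [0.5929, 0.0446, 0.1113]
tcp_rot: [[-0.968, 0.251, -0.001], [0.251, 0.968, 0.0], [0.001, -0.0, -1.0]]
contact_force: [0.6, 0.2, 0.0]
grip_width: 0.0139
finger_force: 60.6
```

Emit:
{"api": "arm_command", "payload": {
  "series": [
    [[0, 0, 0], -6, -1],
    [[0, 0, 0], -6, -1],
    [[0, 0, 0], -6, -1],
    [[0, 0, 0], -4.1, -1],
    [[0, 0, 0], 0, -1],
    [[0, 0, 0], 0, -1],
    [[0, 0, 0], 0, -1],
    [[0, 0, 0], 0, -1]
  ]
}}

```text
clock: 5.9
position: [0.5929, 0.0464, 0.1121]
tcp_rot: [[-0.991, -0.131, -0.0], [-0.131, 0.991, -0.0], [0.0, 0.0, -1.0]]
contact_force: [-0.7, -0.4, -1.9]
grip_width: 0.0141
finger_force: 60.6
```

```bash
python3 go.py .595 .0472 .06 187.6;  python3 - <<'E'
from cell import viewer
from fit import *
T,D=viewer.snapshot("top"),viewer.snapshot("side")
a=cv2.resize(T["img"][80:230,240:400],None,fx=2.5,fy=2.5); b=cv2.resize(D["img"][130:280,250:410],None,fx=2.5,fy=2.5)
cv2.imwrite("pics/b1.png",cv2.hconcat([a,b]))
E
```

```text
pos [0.5929 0.0464 0.1121] yaw -172.45 tilt [0.0003 0.    ] F [-0.71 -0.42 -1.94] grip 0.0141 60.6 t 5.9
shift [-0.0022  0.0005  0.0521] norm 0.0522 turn -0.05
```

View pics/b1.png

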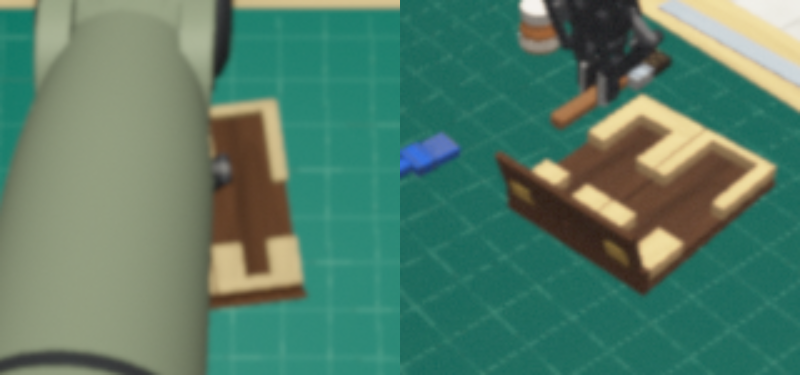

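Emit:
{"api": "arm_command", "payload": {
  "series": [
    [[-0.0022, 0.0005, 0.01], 0, -1],
    [[0, 0, 0.015], 0, -1],
    [[0, 0, 0.015], 0, -1],
    [[0, 0, 0.015], 0, -1],
    [[0, 0, 0.01], 0, -1],
    [[0, 0, 0], 0, -1],
    [[0, 0, 0], 0, -1],
    [[0, 0, 0], 0, -1]
  ]
}}

```text
clock: 6.8
position: [0.5958, 0.0471, 0.048]
tcp_rot: [[-0.991, -0.132, 0.001], [-0.132, 0.991, -0.0], [-0.001, -0.0, -1.0]]
contact_force: [0.1, -0.3, -0.7]
grip_width: 0.0141
finger_force: 60.6
```

```bash
python3 go.py .595 .0472 .019 187.6;  python3 - <<'E'
from cell import viewer,arm
from fit import *
D=viewer.snapshot("side")
o=arm.observe();z=o["position"][2]-.003
im=cv2.resize(D["img"],None,fx=6,fy=6,interpolation=cv2.INTER_CUBIC)
y=np.radians(7.6)
# draw with side-view bias
for P,q,c in ([(b,[o["position"][0]+.0018,o["position"][1],y,z],(0,255,255)) for b in BRUSH]+[(b,[.6028,.0037,y],(255,0,255)) for b in tray()[:6]]):
    h=cv2.convexHull(np.round((proj(D,pose(P,q))+.5)*6).astype(np.int32)); cv2.polylines(im,[h],True,c,1)
cv2.imwrite("pics/b2.png",im[900:1450,1720:2460])
E
```

```text
pos [0.5958 0.0471 0.048 ] yaw -172.42 tilt [-0.0013 -0.0002] F [ 0.07 -0.27 -0.74] grip 0.0141 60.6 t 6.8
shift [0.0009 0.0002 0.029 ] norm 0.029 turn -0.02
```

View pics/b2.png

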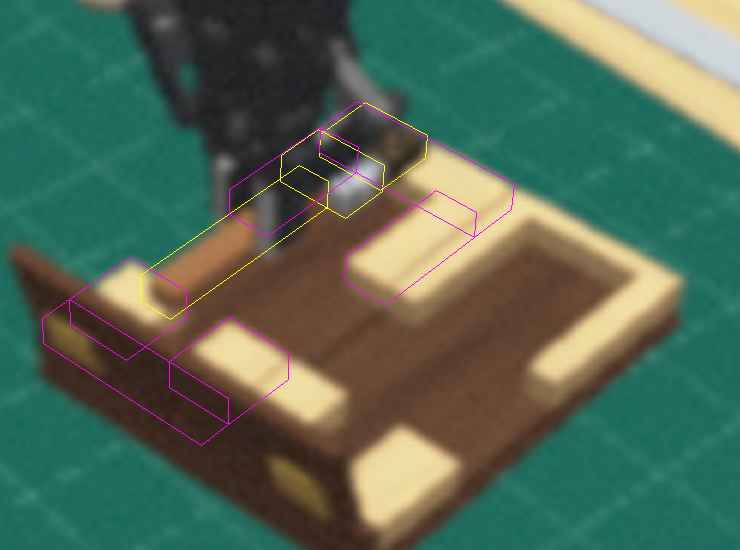

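Emit:
{"api": "arm_command", "payload": {
  "series": [
    [[0.0009, 0, 0.006], 0, -1],
    [[0, 0, 0.006], 0, -1],
    [[0, 0, 0.006], 0, -1],
    [[0, 0, 0.004], 0, -1],
    [[0, 0, 0.004], 0, -1],
    [[0, 0, 0.002], 0, -1],
    [[0, 0, 0], 0, -1],
    [[0, 0, 0], 0, -1]
  ]
}}

```text
clock: 7.65
position: [0.5944, 0.047, 0.0194]
tcp_rot: [[-0.991, -0.132, 0.0], [-0.132, 0.991, -0.0], [-0.0, -0.0, -1.0]]
contact_force: [-0.4, -0.4, -0.8]
grip_width: 0.0142
finger_force: 60.6
```

Emit:
{"api": "arm_command", "payload": {
  "series": [
    [[0, 0, 0.001], 0, -1],
    [[0, 0, 0.001], 0, -1],
    [[0, 0, 0], 0, -1],
    [[0, 0, 0], 0, -0.8],
    [[0, 0, 0], 0, -0.6],
    [[0, 0, 0], 0, -0.4],
    [[0, 0, 0], 0, -0.2],
    [[0, 0, 0], 0, -0.2]
  ]
}}

```text
clock: 8.45
position: [0.5943, 0.047, 0.0173]
tcp_rot: [[-0.991, -0.132, 0.0], [-0.132, 0.991, 0.0], [-0.0, -0.0, -1.0]]
contact_force: [0.2, -0.1, -0.8]
grip_width: 0.0345
finger_force: 0.0
```

```bash
python3 go.py .547 -.33 .15 190.8
```

```text
pos [0.5943 0.047  0.0173] yaw -172.42 tilt [-0.0001 -0.    ] F [ 0.15 -0.15 -0.78] grip 0.0345 0.0 t 8.45
shift [ 0.0966 -0.3675 -0.1327] norm 0.4025 turn -3.22
```

Emit:
{"api": "arm_command", "payload": {
  "series": [
    [[0, 0, -0.01], 0, -0.2],
    [[0, 0, -0.03], 0, -0.2],
    [[0, 0, -0.04], 0, 0.2],
    [[0.012, -0.045, -0.02], 0, 0.2],
    [[0.012, -0.046, 0], 0, 0.2],
    [[0.012, -0.046, 0], 0, 0.2],
    [[0.012, -0.046, 0], 0, 0.2],
    [[0.012, -0.046, 0], 0, 0.2]
  ]
}}

```text
clock: 9.25
position: [0.5649, -0.1891, 0.1181]
tcp_rot: [[-0.991, -0.132, 0.001], [-0.132, 0.991, -0.0], [-0.001, -0.001, -1.0]]
contact_force: [-0.2, 0.3, -0.6]
grip_width: 0.051
finger_force: 0.0
```

Emit:
{"api": "arm_command", "payload": {
  "series": [
    [[0.012, -0.046, 0], 0, 0.2],
    [[0.012, -0.046, 0], 0, 0.2],
    [[0.012, -0.046, 0], 0, 0.2],
    [[0, 0, 0.02], -3.2, 0.2],
    [[0, 0, 0], 0, 0.2],
    [[0, 0, 0], 0, 0.2],
    [[0, 0, 0], 0, 0.2],
    [[0, 0, 0], 0, 0.2]
  ]
}}

```text
clock: 10.05
position: [0.5484, -0.328, 0.0981]
tcp_rot: [[-0.982, -0.188, 0.001], [-0.188, 0.982, -0.001], [-0.001, -0.001, -1.0]]
contact_force: [-0.1, 0.6, 0.9]
grip_width: 0.0515
finger_force: 0.0
```

```bash
python3 go.py .5485 -.3305 .003 190.8; python3 - <<'E'
from cell import viewer
import cv2
from fit import *
T,D=viewer.snapshot("top"),viewer.snapshot("side")
y=np.radians(7.6); c,s=np.cos(y),np.sin(y)
for n,p,t in(("top",T,(.5996,.0036)),("side",D,(.6028,.0037))):
    im=cv2.resize(p["img"],None,fx=5,fy=5,interpolation=cv2.INTER_CUBIC)
    for b in BRUSH:
        h=cv2.convexHull(np.round((proj(p,pose(b,[t[0]-s*.044,t[1]+c*.044,y,.014]))+.5)*5).astype(np.int32)); cv2.polylines(im,[h],True,(255,0,255),1)
    if n=="top": A=im[560:1060,1400:1780]
    else: B=im[740:1240,1440:1850]
cv2.imwrite("pics/b3.png",cv2.hconcat([A,B]))
E
```

```text
pos [ 0.5484 -0.328   0.0981] yaw -169.14 tilt [-0.0008 -0.0009] F [-0.08  0.62  0.92] grip 0.0515 0.0 t 10.05
shift [ 0.0004 -0.0024  0.0951] norm 0.0951 turn 0.06
```

View pics/b3.png

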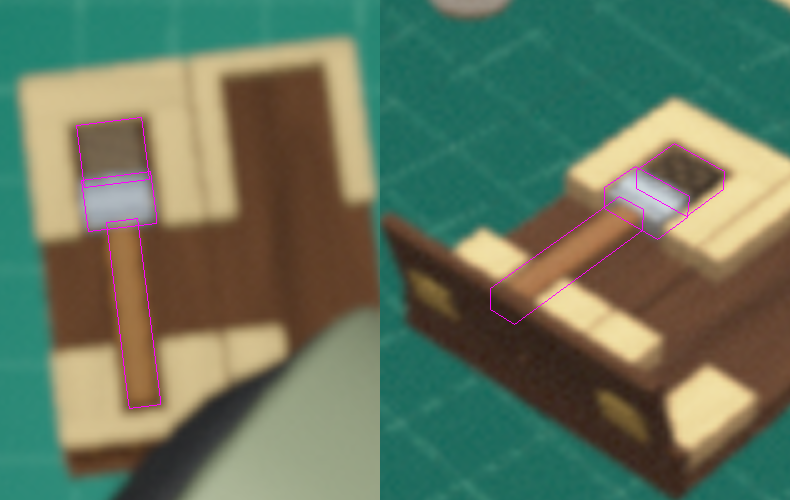

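The brush lies flat in its compartment: top crop handle at (135,320), head at (115,175), matching the expected outline in both views. Now the spatula.

Emit:
{"api": "arm_command", "payload": {
  "series": [
    [[0.0, -0.0024, 0.02], 0, 0.2],
    [[0, 0, 0.03], 0, 0.2],
    [[0, 0, 0.02], 0, 0.2],
    [[0, 0, 0.015], 0, 0.2],
    [[0, 0, 0.01], 0, 0.2],
    [[0, 0, 0], 0, 0.2],
    [[0, 0, 0], 0, -0.3],
    [[0, 0, 0], 0, -1]
  ]
}}

```text
clock: 10.95
position: [0.5489, -0.3318, 0.0032]
tcp_rot: [[-0.982, -0.187, 0.002], [-0.187, 0.982, -0.001], [-0.001, -0.002, -1.0]]
contact_force: [-0.8, -0.1, -1.0]
grip_width: 0.0229
finger_force: 0.0
```

Emit:
{"api": "arm_command", "payload": {
  "series": [
    [[0, 0, 0], 0, -1],
    [[0, 0, 0], 0, -1],
    [[0, 0, 0], 0, -1],
    [[0, 0, 0], 0, -1],
    [[0, 0, -0.01], 0, -1],
    [[0, 0, -0.03], 0, -1],
    [[0, 0, -0.04], 0, -1],
    [[0, 0, -0.03], 0, -1]
  ]
}}

```text
clock: 11.75
position: [0.5481, -0.3314, 0.1144]
tcp_rot: [[-0.982, -0.187, 0.001], [-0.187, 0.982, -0.001], [-0.0, -0.001, -1.0]]
contact_force: [0.1, -0.4, -0.3]
grip_width: 0.0182
finger_force: 60.7
```

```bash
python3 go.py .607 -.040 .112 187.6
```

```text
pos [ 0.5481 -0.3314  0.1144] yaw -169.23 tilt [-0.0005 -0.0007] F [ 0.11 -0.43 -0.31] grip 0.0182 60.7 t 11.75
shift [-0.1123  0.2752  0.0022] norm 0.2973 turn 3.17
```

Emit:
{"api": "arm_command", "payload": {
  "series": [
    [[-0.01, 0.027, 0], 0, -1],
    [[-0.017, 0.041, 0], 0, -1],
    [[-0.017, 0.042, 0], 0, -1],
    [[-0.017, 0.042, 0], 0, -1],
    [[-0.017, 0.042, 0], 0, -1],
    [[-0.017, 0.041, 0], 0, -1],
    [[-0.017, 0.04, 0], 3.2, -1],
    [[0, 0, 0], 0, -1]
  ]
}}

```text
clock: 12.55
position: [0.6069, -0.0347, 0.1124]
tcp_rot: [[-0.99, -0.138, 0.0], [-0.138, 0.99, 0.002], [-0.0, 0.002, -1.0]]
contact_force: [-0.6, -0.3, -1.1]
grip_width: 0.0179
finger_force: 60.7
```

Emit:
{"api": "arm_command", "payload": {
  "series": [
    [[0, 0, 0], 0, -1],
    [[0, 0, 0.01], 0, -1],
    [[0, 0, 0.02], 0, -1],
    [[0, 0, 0.02], 0, -1],
    [[0, 0, 0.01], 0, -1],
    [[0, 0, 0], 0, -1],
    [[0, 0, 0], 0, -1],
    [[0, 0, 0], 0, -1]
  ]
}}

```text
clock: 13.35
position: [0.6074, -0.0406, 0.053]
tcp_rot: [[-0.991, -0.131, 0.002], [-0.131, 0.991, -0.0], [-0.002, -0.001, -1.0]]
contact_force: [0.4, 0.6, -1.4]
grip_width: 0.018
finger_force: 60.7
```

```bash
python3 go.py .607 -.040 .0195 187.6;  python3 - <<'E'
from cell import viewer,arm
from fit import *
D=viewer.snapshot("side")
o=arm.observe();z=o["position"][2]-.003
im=cv2.resize(D["img"],None,fx=6,fy=6,interpolation=cv2.INTER_CUBIC)
y=np.radians(7.6)
for P,q,c in ([(b,[o["position"][0]+.0018,o["position"][1],y,z],(0,255,255)) for b in SPAT]+[(b,[.6028,.0037,y],(255,0,255)) for b in tray()[6:]]):
    h=cv2.convexHull(np.round((proj(D,pose(P,q))+.5)*6-.5).astype(np.int32)); cv2.polylines(im,[h],True,c,1)
cv2.imwrite("pics/s2.png",im[900:1450,1720:2460])
E
```

```text
pos [ 0.6074 -0.0406  0.053 ] yaw -172.45 tilt [-0.0016 -0.0005] F [ 0.41  0.65 -1.4 ] grip 0.018 60.7 t 13.35
shift [0.0004 0.0007 0.0335] norm 0.0335 turn -0.05
```

View pics/s2.png

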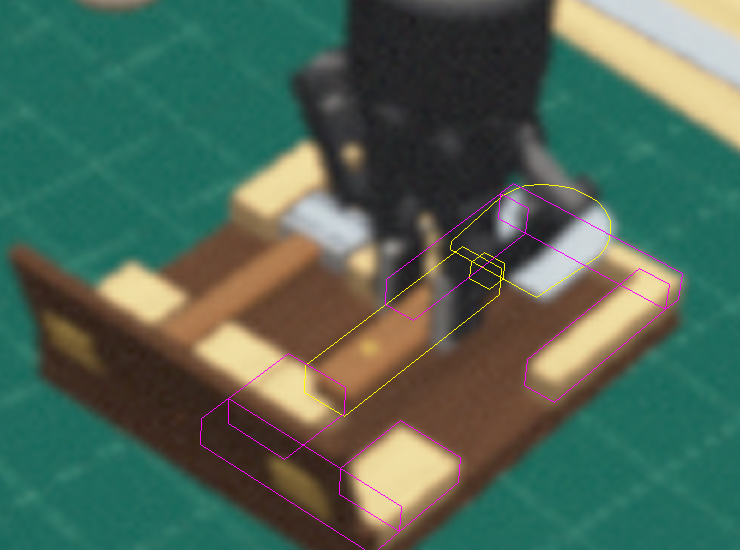

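The held spatula matches the predicted outline: blade at (565,240), handle end at (335,390). I'll lower it.

Emit:
{"api": "arm_command", "payload": {
  "series": [
    [[0.0004, 0.0007, 0.008], 0, -1],
    [[0, 0, 0.008], 0, -1],
    [[0, 0, 0.006], 0, -1],
    [[0, 0, 0.005], 0, -1],
    [[0, 0, 0.004], 0, -1],
    [[0, 0, 0.003], 0, -1],
    [[0, 0, 0], 0, -1],
    [[0, 0, 0], 0, -1]
  ]
}}

```text
clock: 14.2
position: [0.6063, -0.0395, 0.0181]
tcp_rot: [[-0.991, -0.132, 0.0], [-0.132, 0.991, -0.0], [-0.0, -0.0, -1.0]]
contact_force: [-0.5, -0.2, -1.5]
grip_width: 0.0182
finger_force: 60.7
```

Emit:
{"api": "arm_command", "payload": {
  "series": [
    [[0, 0, 0.001], 0, -1],
    [[0, 0, 0], 0, -1],
    [[0, 0, 0], 0, -0.8],
    [[0, 0, 0], 0, -0.6],
    [[0, 0, 0], 0, -0.4],
    [[0, 0, 0], 0, -0.2],
    [[0, 0, 0], 0, -0.2],
    [[0, 0, 0], 0, -0.2]
  ]
}}

```text
clock: 15.0
position: [0.606, -0.0394, 0.0168]
tcp_rot: [[-0.991, -0.132, -0.0], [-0.132, 0.991, 0.0], [0.0, 0.0, -1.0]]
contact_force: [0.0, 0.1, -0.3]
grip_width: 0.0342
finger_force: 0.0
```

Emit:
{"api": "arm_command", "payload": {
  "series": [
    [[0, 0, -0.01], 0, -0.2],
    [[0, 0, -0.03], 0, -0.2],
    [[0, 0, -0.04], 0, -1],
    [[0, 0, -0.035], 0, -1],
    [[0.035, 0.011, 0], 0, -1],
    [[0.035, 0.011, 0], 0, -1],
    [[0.035, 0.011, 0], 0, -1],
    [[0.033, 0.011, 0], 0, -1]
  ]
}}

```text
clock: 15.8
position: [0.4621, -0.0138, 0.1327]
tcp_rot: [[-0.991, -0.132, 0.001], [-0.132, 0.991, -0.0], [-0.001, -0.0, -1.0]]
contact_force: [0.3, 0.5, -0.0]
grip_width: -0.0002
finger_force: 0.0
```

```bash
python3 go.py .4672 -.0142 .062 187.6;  python3 - <<'E'
from cell import viewer,arm
from fit import *
D,T=viewer.snapshot("side"),viewer.snapshot("top")
y=np.radians(7.6);c,s=np.cos(y),np.sin(y)
im=cv2.resize(D["img"],None,fx=4,fy=4,interpolation=cv2.INTER_CUBIC)
for b in SPAT:
    h=cv2.convexHull(np.round((proj(D,pose(b,[.6028+s*.044,.0037-c*.044,y,.014]))+.5)*4-.5).astype(np.int32)); cv2.polylines(im,[h],True,(0,255,255),1)
for f,col in((1.6,(255,0,255)),(1.8,(255,255,0)),(2.0,(0,0,255))):
    e=np.array([[-.084+.05*np.cos(f),v,.034+.05*np.sin(f)] for v in(-.084,.084)])
    h=np.round((proj(D,pose(e,[.6028,.0037,y]))+.5)*4-.5).astype(int); cv2.line(im,tuple(map(int,h[0])),tuple(map(int,h[1])),col,1)
A=im[500:1000,1120:1640]
print(D["img"].shape); cv2.imwrite("pics/s3.png",A)
E
```

```text
pos [ 0.4621 -0.0138  0.1327] yaw -172.43 tilt [-0.0007 -0.0003] F [ 0.35  0.55 -0.02] grip -0.0002 0.0 t 15.8
shift [-0.005  -0.001   0.0707] norm 0.0709 turn -0.03
(400, 640, 3)
```

View pics/s3.png

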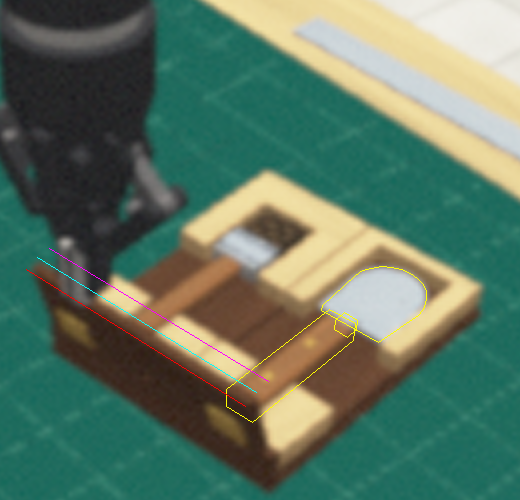

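The spatula also lies flat in its compartment: blade at (380,300), handle end at (265,385). The flap leans back, with its edge near the 1.9 rad lines. Next I'll go down behind it with the fingers shut and push.

Emit:
{"api": "arm_command", "payload": {
  "series": [
    [[0, -0.001, 0.03], 0, -1],
    [[0, 0, 0.03], 0, -1],
    [[0, 0, 0.01], 0, -1],
    [[0, 0, 0], 0, -1],
    [[-0.01, 0, 0], 0, -1],
    [[-0.01, 0, 0], 0, -1],
    [[-0.01, 0, 0], 0, -1],
    [[0, 0, 0], 0, -1]
  ]
}}

```text
clock: 16.7
position: [0.4963, -0.0111, 0.0629]
tcp_rot: [[-0.991, -0.132, 0.003], [-0.132, 0.991, -0.0], [-0.003, -0.001, -1.0]]
contact_force: [-0.3, -0.5, 0.2]
grip_width: -0.0001
finger_force: 0.0
```

Emit:
{"api": "arm_command", "payload": {
  "series": [
    [[-0.008, 0, 0], 0, -1],
    [[-0.008, 0, 0], 0, -1],
    [[-0.008, 0, 0], 0, -1],
    [[-0.008, 0, 0], 0, -1],
    [[0, 0, 0], 0, -1],
    [[0, 0, 0], 0, -1],
    [[0, 0, 0], 0, -1],
    [[0, 0, 0], 0, -1]
  ]
}}

```text
clock: 17.5
position: [0.5249, -0.0069, 0.062]
tcp_rot: [[-0.991, -0.132, -0.0], [-0.132, 0.991, 0.0], [0.0, 0.0, -1.0]]
contact_force: [0.1, -0.4, 1.1]
grip_width: -0.0001
finger_force: 0.0
```

```bash
python3 go.py .5218 -.0070 .062 187.6;  python3 - <<'E'
from cell import viewer,arm
from fit import *
D=viewer.snapshot("side")
y=np.radians(7.6);c,s=np.cos(y),np.sin(y)
im=cv2.resize(D["img"],None,fx=4,fy=4,interpolation=cv2.INTER_CUBIC)
for f,col in((1.2,(255,0,255)),(.9,(255,255,0)),(.6,(0,0,255))):
    e=np.array([[-.084+.05*np.cos(f),v,.034+.05*np.sin(f)] for v in(-.084,.084)])
    h=np.round((proj(D,pose(e,[.6028,.0037,y]))+.5)*4-.5).astype(int); cv2.line(im,tuple(map(int,h[0])),tuple(map(int,h[1])),col,1)
cv2.imwrite("pics/k1.png",im[500:1000,1120:1640])
E
```

```text
pos [ 0.5249 -0.0069  0.062 ] yaw -172.43 tilt [0.0001 0.    ] F [ 0.14 -0.39  1.06] grip -0.0001 0.0 t 17.5
shift [0.0031 0.0003 0.    ] norm 0.0031 turn -0.03
```

View pics/k1.png

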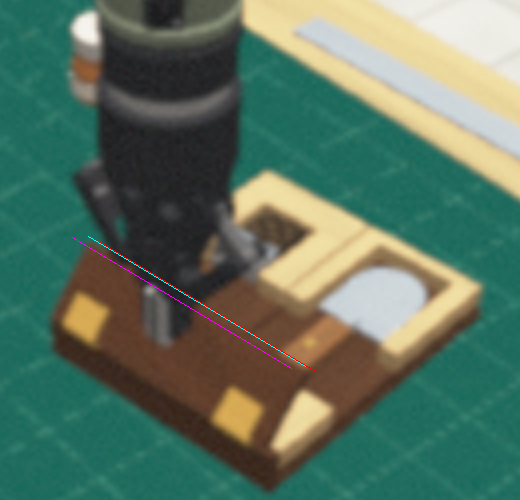

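Emit:
{"api": "arm_command", "payload": {
  "series": [
    [[-0.006, 0, 0], 0, -1],
    [[-0.006, 0, 0], 0, -1],
    [[-0.005, 0, 0], 0, -1],
    [[0.005, 0, -0.01], 0, -1],
    [[0, 0, -0.02], 0, -1],
    [[-0.016, 0, 0], 0, -1],
    [[0, 0, 0], 0, -1],
    [[0, 0, 0], 0, -1]
  ]
}}

```text
clock: 18.35
position: [0.5524, -0.0031, 0.0922]
tcp_rot: [[-0.991, -0.132, -0.0], [-0.132, 0.991, -0.0], [0.0, 0.0, -1.0]]
contact_force: [0.1, 0.6, -0.4]
grip_width: -0.0002
finger_force: 0.0
```

Emit:
{"api": "arm_command", "payload": {
  "series": [
    [[0, 0, 0.01], 0, -1],
    [[0, 0, 0.01], 0, -1],
    [[0, 0, 0.008], 0, -1],
    [[0, 0, 0.008], 0, -1],
    [[0, 0, 0.006], 0, -1],
    [[0, 0, 0.006], 0, -1],
    [[0, 0, 0.003], 0, -1],
    [[0, 0, 0], 0, -1]
  ]
}}

```text
clock: 19.15
position: [0.5525, -0.0031, 0.0405]
tcp_rot: [[-0.991, -0.132, -0.001], [-0.132, 0.991, 0.0], [0.001, 0.0, -1.0]]
contact_force: [-0.0, 0.7, -0.3]
grip_width: 0.0002
finger_force: 0.0
```

Emit:
{"api": "arm_command", "payload": {
  "series": [
    [[0, 0, 0.001], 0, -1],
    [[0, 0, 0.001], 0, -1],
    [[0, 0, 0.0005], 0, -1],
    [[0, 0, 0.0005], 0, -1],
    [[0, 0, 0], 0, -1],
    [[0, 0, 0], 0, -1],
    [[0, 0, 0], 0, -1],
    [[0, 0, 0], 0, -1]
  ]
}}

```text
clock: 19.95
position: [0.553, -0.0032, 0.0381]
tcp_rot: [[-0.991, -0.132, 0.0], [-0.132, 0.991, -0.0], [-0.0, -0.0, -1.0]]
contact_force: [0.3, -0.4, 0.3]
grip_width: -0.0002
finger_force: 0.3
```

Emit:
{"api": "arm_command", "payload": {
  "series": [
    [[0, 0, 0.0005], 0, -1],
    [[0, 0, 0.0005], 0, -1],
    [[0, 0, 0.0005], 0, -1],
    [[0, 0, 0], 0, -1],
    [[0, 0, 0], 0, -1],
    [[0, 0, 0], 0, -1],
    [[0, 0, 0], 0, -1],
    [[0, 0, 0], 0, -1]
  ]
}}

```text
clock: 20.75
position: [0.553, -0.0032, 0.0379]
tcp_rot: [[-0.991, -0.132, 0.001], [-0.132, 0.991, -0.0], [-0.001, -0.0, -1.0]]
contact_force: [-3.8, 0.4, 13.2]
grip_width: -0.0002
finger_force: 6.3
```

Firm contact at z = 0.038, the flap's level top, so it is at its stop. I'll retreat and look.

Emit:
{"api": "arm_command", "payload": {
  "series": [
    [[0, 0, -0.01], 0, -1],
    [[0, 0, -0.03], 0, -1],
    [[0, 0, -0.04], 0, -1],
    [[0, 0, -0.04], 0, -1],
    [[0.04, 0, -0.01], 0, -1],
    [[0.04, 0, 0], 0, -1],
    [[0.04, 0, 0], 0, -1],
    [[0.04, 0, 0], 0, -1]
  ]
}}

```text
clock: 21.55
position: [0.3928, -0.0243, 0.1668]
tcp_rot: [[-0.991, -0.132, 0.0], [-0.132, 0.991, -0.0], [-0.0, -0.0, -1.0]]
contact_force: [-0.1, 0.2, 0.5]
grip_width: 0.0002
finger_force: 0.0
```

```bash
python3 - <<'E'
from cell import viewer,arm
from fit import *
D,T=viewer.snapshot("side"),viewer.snapshot("top")
y=np.radians(7.6)
im=cv2.resize(D["img"],None,fx=4,fy=4,interpolation=cv2.INTER_CUBIC)
h=cv2.convexHull(np.round((proj(D,pose(box(-84,-34,-84,84,30,38),[.6028,.0037,y]))+.5)*4-.5).astype(np.int32)); cv2.polylines(im,[h],True,(255,0,255),1)
cv2.imwrite("pics/k2.png",im[500:1000,1120:1640]); print(arm.observe()["position"])
E
```

```text
[ 0.38817473 -0.02350423  0.16583718]
```

View pics/k2.png

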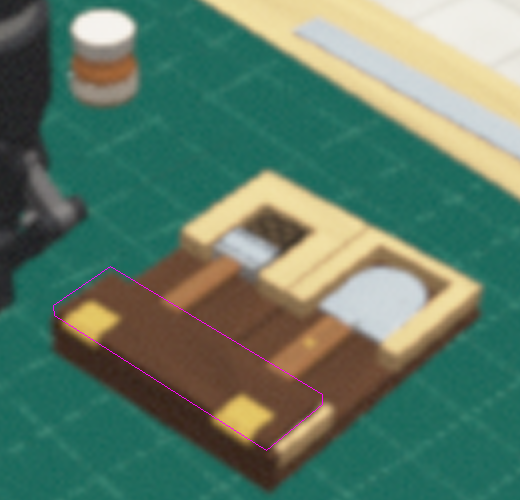

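The flap outline (magenta) matches the fully-down position. Both tools lie in their compartments and the arm is clear.

```bash
python3 -c "
from cell import ticket
print(ticket.hand_in())"
```

```text
the job is handed in; nothing more can be done
None
```

The brush and spatula lie flat in their own compartments with the keeper flap folded fully down over the handles, the spool and jar were left alone, and the job was handed in at about 22 s (no verdict came back).

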